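# Load the wrongly parked cuvette shuttle into the reader

### The arm

A 7-joint arm with a two-finger parallel gripper is mounted at the origin on a cart in front of the work surface, level with it; the furniture and walls round the work are solid. World frame = base frame: x ahead of the robot, y to its left, z up, the work surface at z = 0. Lengths are in m, angles in degrees, forces in N, time in s.
With the tool pointing down it reaches from about 0.4 to 0.9 m from the base axis. Payload 5.6 kg.
Tool frame: the origin (TCP) lies on the mounting face of the last link; the fingertips stand 190 mm ahead of it and the grasp point (between the pads) lies 171 mm ahead of it; z points along the fingers, y is the direction in which the jaws open and shut (so a half turn about z gives the same grasp; the last joint's range is limited). The gripper opens to 92 mm and grips with 3 to 60 N. Pads are 20 mm wide; open, the fingers measure 128 mm over their backs; the gripper's body (75 mm by 189 mm) begins 69 mm behind the grasp point.
Start: joints at [64.63, 26.786, -0.665, 91.828, 0.344, 61.387, -3.226], TCP at [0.253, -0.599, 0.405] pointing down, gripper open.
Joint ranges: [-144.91, 144.91], [-17.63, 115.5], [-89.93, 88.59], [15.96, 139.68], [-74.01, 254.01], [8.47, 105.57], [-167.45, 167.45]. Speed limits (degrees/s): [147.25, 147.25, 180, 180, 180, 180, 180].

### API

Orientations are given as [roll, pitch, yaw] about the fixed x, y, z axes, in that order (R = Rz(yaw) Ry(pitch) Rx(roll)).
In Python, from plant import r gives the robot as it stands. The module is installed in compiled form; this text tells all that it offers.
- The arm moves only by the tool carry_out, never from a script. Its argument "targets" is a list of rows, each a list of 3 entries, a list of its own where there are three numbers: the shift along the world's x, y, z scaled (see below), then the turn about the world's z scaled (see below), then the closure, from 0 (fully open) to 1 (shut). In form: [[[x, y, z], twist, fingers], ...]. A call has 1 to 12 rows; each row shifts and turns the commanded pose from where the row before left it; what a row does not reach is not made up. The controller multiplies each number of a shift by 20 mm and each number of a turn by 6 degrees. A row lasts 1/10 s, in which the tool goes at most 50 mm and 8.59 degrees, less where a joint would pass 70% of its speed; a pose out of reach is approached as far as the arm can. A call with a number of a shift or a turn outside -1 to 1 is refused whole. A call with a gripper value outside its range is refused whole. The fingers move at their own pace and stop on an object; "grip_force" is the grip in N (left out, the last holds). Time passes only in rows, so rows that do not move let the fingers close. It gives the time, the measured TCP pose, the force and the opening at its end, in the units of the state.
- r.sense(): the state, without advancing time (a new reading comes with each control period).
- r.read_camera(name): name is "scene" or "top" or "wrist"; returns a dict with "pixels" (384x512x3 uint8, red, green, blue), "z_map" (384x512 float32, m along the optical axis (not along the pixel's ray), 0 where there is no reading), "fx", "fy", "cx", "cy" (pixels), "D" ([k1, k2, p1, p2, k3] as OpenCV has them; the pictures are not rectified), "xyz" and "attitude" of the camera in the world. Camera axes: x right, y down, z forward; pixel columns grow to the right and rows downward; lengths in m; the calibration is good to about 2 mm. A picture is of the moment at which its call begins.
- r.hand_in(): hands the job in, once; it reports no verdict.
The state is a dict: "t": time; "joint_pos": joint angles; "qd": joint speeds; "tau": joint torques, N m; "position": TCP position; "tcp_rot": TCP orientation; "ft_force": force on the tool from outside, world axes, zero at the start; "moment": the same for the moment, N m; "opening": opening from 0.0 (shut) to 1.0 (fully open).
Only numpy, scipy, OpenCV 4.12 (cv2) and the standard library are available. Lean on these libraries where they do the work, as an engineer would, in place of code of your own. Each camera call takes 0.05 s, during which the arm holds its last target.

### The job

The cuvette shuttle was parked the wrong way round: its black handle is inside the steel sleeve and only its round nose sticks out. Draw it out by the nose, let it down on the bench and take it afresh by the handle, then slide it nose first into the white reader until its flange is fully home against the reader's front, and let go. Do not knock over or shift the vial, the small beaker or the glass dish that stand along the side wall.

Things in the scene. Friction and masses are not known exactly. Their poses are not given: they have to be found in the camera images.
- shuttle_nose (a point): grip point on the front body of the loose shuttle (110 g bar lying flat, 153 mm long, 34 high), on its centre line, 17 mm above the underside, 29 behind the nose tip, 66 ahead of the flange's front face. Body: aluminium, 95 mm long, 30 wide, half-round upright nose of radius 15; sides flat behind it. x points from handle to nose, z up. At the start 39 to 51 mm of it stick out of the sleeve.
- shuttle_handle (a point): centre of the shuttle's black ribbed handle (50 mm long, 28 wide, 34 high), 17 mm above the underside, 33 mm behind the flange's front face, 99 mm behind shuttle_nose. x points along the bar to the nose, z up. Inside the sleeve at the start.
- shuttle_flange (a point): middle of the front face of the shuttle's cross flange, 17 mm above the underside. The flange sits between body and handle: 8 mm thick, 56 wide, 40 high, its bottom level with the bar's. x to the nose, z up.
- sleeve: steel parking sleeve fixed on the bench, a roofed tunnel without floor: 122 mm long, 76 wide (102 over its feet), 47 high, inside 70 wide and 44 high, far end closed. The shuttle in it lies on the bench. Origin on the bench in the middle of the mouth; x points into the sleeve (the shuttle is drawn out along -x onto the bare bench), z up.
- reader_mouth (a point): middle of the lower edge of the bay's opening in the reader's front face; x into the bay, z up. The bay is a roofed channel 33 mm wide, 38 high, longer than the shuttle's body; floor level with this point, 10 mm above the bench; flared sideways to about 42 mm over the first 10 mm. Home: flange against the front face, so shuttle_handle is at x = -33, y = 0, z = 17 mm from here, x axes alike.
- reader: white reader fixed on the bench. Its bay part is 100 mm wide, 56 high, 105 deep; behind it a housing 124 mm wide, 80 deep, 104 high with a dark blank display. Origin on the bench 10 mm below reader_mouth, x into the bay, z up.
- small_beaker: small glass beaker, 39 mm wide, 48 mm high, standing near the side wall behind the sleeve; origin at the centre of its underside, z up. To be left alone.
- dish: round glass dish, 69 mm wide, 43 mm high, standing at the far left of the bench by the side wall; origin at the centre of its underside, z up. To be left alone.
- vial: amber glass vial with black cap, 33 mm wide, 74 mm high, standing near the beige side wall on the left of the bench, left of the reader; origin at the centre of its underside, z up. To be left alone.

How it is judged (in metres and radians):
On the way, in this order (a step that is already met when the one before it is completed fails the run):
1. the shuttle is drawn out until the middle of its handle is clear of the sleeve's mouth (x of shuttle_handle in the frame of sleeve below -0.005 m), for 0.1 s.
2. the shuttle is held by its handle (contact force between the fingers and shuttle above 0.5 N and distance between the grasp point and shuttle_handle below 0.035 m), for 0.2 s.
At the end, for the whole second after the job is handed in: The shuttle lies at rest in the reader's bay, nose inside, upright and straight (within 0.08 rad), with its flange within 5 mm of the reader's front face, its centre line within 5 mm of the bay's and its height within 5 mm of lying on the bay's floor (x of shuttle_handle in the frame of reader_mouth above -0.038 m and y of shuttle_handle in the frame of reader_mouth between -0.005 and 0.005 m and z of shuttle_handle in the frame of reader_mouth between 0.012 and 0.022 m and x of shuttle_nose in the frame of reader_mouth above 0.055 m and angle between the x axis of shuttle_handle and the x axis of reader_mouth, either way round below 0.08 rad and angle between shuttle_handle's own z axis and vertical below 0.08 rad and linear speed of shuttle below 0.01 m/s); the robot touches nothing.
It fails at once if the vial by the side wall, the small beaker or the dish is knocked over or shifted more than 30 mm (distance of any of vial, small_beaker, dish from where it was at the start of the episode above 0.03 m or angle between any of vial, small_beaker, dish's own z axis and vertical above 0.5 rad).
It also fails if it takes over 54 s, if anything falls off the work surface, if the arm or the gripper's body presses on something with over 40 N, if the wrist force passes 120 N, or if a joint passes its speed limit or range.

## Working session

There is one attempt and no reset: what is moved stays moved. The work goes in short steps, Python scripts to look and compute and a tool call to move; the robot and the scene stay as the last step left them, time stands still between calls to the robot, and variables do not carry over. Pictures are saved under pics/ and viewed, and the job is handed in when it is done.

Besides the shell and the picture viewer there is one more tool, called after "Call:" by a JSON object that holds its "name" and its "arguments". carry_out: Moves the arm, as the interface text tells. Shifts and turns lie within -1 to 1; 1 stands for 20 mm of shift or 6 degrees of turn. Its arguments: {"type":"object","properties":{"targets":{"type":"array","items":{"type":"array"}},"grip_force":{"type":"number"}},"required":["targets"]}

```bash
mkdir -p pics; python3 - <<'E'
from plant import r
import cv2,numpy as np
print(r.sense())
for n in ["scene","top","wrist"]:
    c=r.read_camera(n)
    cv2.imwrite(f"pics/{n}0.png",c["pixels"][:,:,::-1])
    np.savez(f"{n}0.npz",**c)
    print(n,{k:v for k,v in c.items() if k not in("pixels","z_map")})
E
```

```text
{'t': 0.0, 'joint_pos': array([64.62940803, 26.83409528, -0.66610613, 91.88039977,  0.34340508,
       61.38597106, -3.22688706]), 'qd': array([-0.01751739,  0.04725241,  0.10355244, -0.00953911,  0.02867021,
        0.02248491,  0.1232494 ]), 'tau': array([ 2.54990482e-04, -5.20583260e+01, -1.22224947e-02, -2.43759602e+01,
       -5.66532032e-02,  1.72716746e-02,  2.11294587e-04]), 'position': array([ 0.25287387, -0.59852323,  0.40376541]), 'tcp_rot': array([-1.79901710e+02,  6.04171229e-03,  2.29030716e+01]), 'ft_force': array([-0.01344757,  0.9285792 ,  0.1617559 ]), 'moment': array([-0.00891479, -0.02665371,  0.01013982]), 'opening': 0.9999112459860859}
scene {'fx': 395.1502422741141, 'fy': 395.1502422741141, 'cx': 255.0922971403336, 'cy': 188.00712959374403, 'D': array([-0.08405464,  0.        ,  0.        ,  0.        ,  0.        ]), 'xyz': array([0.05108176, 0.08426489, 0.52114014]), 'attitude': array([-123.56635871,    0.28492258, -135.56128872])}
top {'fx': 367.99473556452153, 'fy': 367.99473556452153, 'cx': 254.95530505344627, 'cy': 190.96305463968136, 'D': array([0.03543735, 0.        , 0.        , 0.        , 0.        ]), 'xyz': array([ 0.38851242, -0.40572141,  0.88268726]), 'attitude': array([-167.91101546,    0.2723891 ,  -88.92677478])}
wrist {'fx': 336.9702529876737, 'fy': 336.9702529876737, 'cx': 255.15489481862065, 'cy': 192.61602372363492, 'D': array([-0.07728776,  0.        ,  0.        ,  0.        ,  0.        ]), 'xyz': array([ 0.33070889, -0.56603601,  0.38345755]), 'attitude': array([ 1.62738147e+02,  1.29889581e-01, -6.71408376e+01])}
```

View pics/scene0.png

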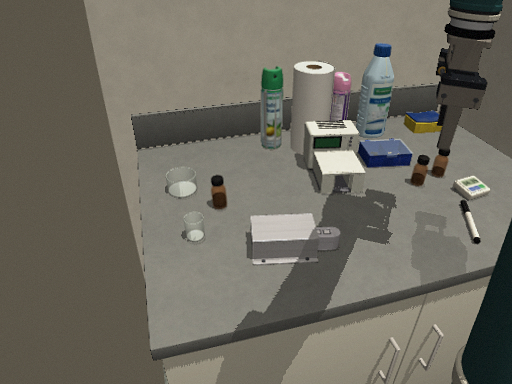

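View pics/top0.png

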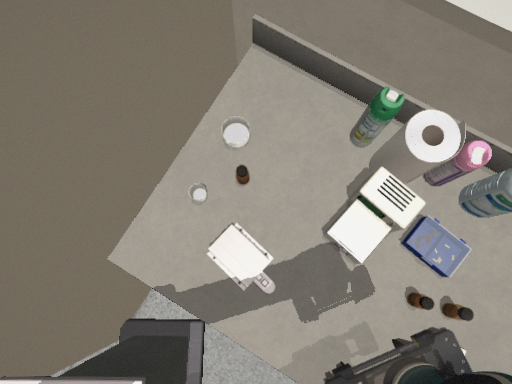

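View pics/wrist0.png

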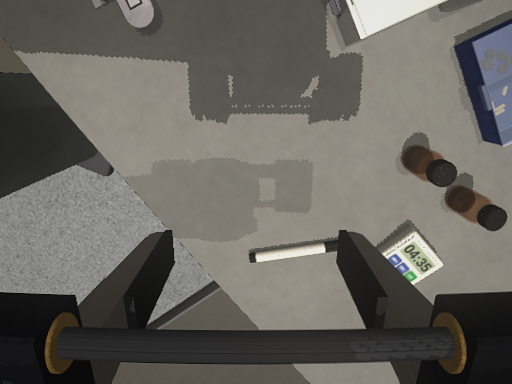

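```bash
cat > h.py <<'E'
import numpy as np,cv2
from scipy.spatial.transform import Rotation as R
def cloud(c):
    K=np.array([[float(c["fx"]),0,float(c["cx"])],[0,float(c["fy"]),float(c["cy"])],[0,0,1]])
    v,u=np.mgrid[0:384,0:512]
    p=cv2.undistortPoints(np.stack([u,v],-1).reshape(-1,1,2).astype(np.float64),K,c["D"]).reshape(384,512,2)
    z=c["z_map"].astype(float)
    P=np.stack([p[...,0]*z,p[...,1]*z,z],-1)
    M=R.from_euler('xyz',c["attitude"],degrees=True).as_matrix()
    W=P@M.T+c["xyz"]
    W[z==0]=np.nan
    return W
def rect(pts):
    (c,s,a)=cv2.minAreaRect((pts[:,:2]*1000).astype(np.float32)); return c,s,a
E
python3 - <<'E'
from h import *
for n in ["top","scene"]:
    c=dict(np.load(n+"0.npz"));W=cloud(c)
    np.save(n+"W.npy",W)
    pix=dict(top=dict(sleeve=(250,240),nose=(286,266),roof=(230,360),dish=(133,236),vial=(174,242),beaker=(194,199),bench=(220,150),house=(195,390)),
      scene=dict(sleeve=(228,285),nose=(234,327),roof=(165,340),dish=(188,182),vial=(181,217),beaker=(236,195),bench=(280,230)))[n]
    for k,(a,b) in pix.items(): print(n,k,W[a,b].round(4))
    z=W[...,2]
    for name,lo,hi in [("sleeve/roof",.040,.0525),("roof",.0525,.062),("nose",.028,.039),("feet",.001,.008),("house",.098,.11)]:
        m=((z>lo)&(z<hi)).astype(np.uint8)
        nn,lab,st,ce=cv2.connectedComponentsWithStats(m)
        for i in range(1,nn):
            if st[i,4]>40:
                p=W[lab==i]; print(n,name,st[i],rect(p),p.mean(0).round(4))
E
```

```text
top sleeve [ 0.4314 -0.3673  0.046 ]
top nose [ 0.3539 -0.427   0.0331]
top roof [ 0.4807 -0.6359  0.0528]
top dish [ 7.267e-01 -3.471e-01  7.000e-04]
top vial [ 0.6008 -0.3684  0.0728]
top beaker [ 0.5669 -0.2616  0.0025]
top bench [ 0.5017 -0.1461 -0.0019]
top house [ 0.5517 -0.6891  0.1028]
top sleeve/roof [233  13  19  13  63] ((1017.0338134765625, -356.54791259765625), (55.02595901489258, 3.5816614627838135), 60.169490814208984) [ 1.0168 -0.3569  0.0462]
top sleeve/roof [  0  18 233 334 946] ((615.9046630859375, -100.03337097167969), (5.606758117675781, 924.5341796875), 60.065940856933594) [ 0.5767 -0.0775  0.0464]
top sleeve/roof [252  30 123  68 380] ((895.9356079101562, -532.9771728515625), (348.407958984375, 5.657689571380615), 60.04536056518555) [ 0.8954 -0.5345  0.0462]
top sleeve/roof [398 109  16   9  46] ((766.2549438476562, -758.2734985351562), (35.3035888671875, 4.022933006286621), 61.659629821777344) [ 0.7662 -0.758   0.0457]
top sleeve/roof [353 126  21  17  56] ((706.8959350585938, -648.4983520507812), (54.322811126708984, 19.872909545898438), 51.132225036621094) [
[... 18500 characters left out ...]
0181274414), 60.58600997924805) [ 0.2873 -1.1582  0.1042]
scene house [360 100  30   9 120] ((550.1825561523438, -905.6486206054688), (82.63489532470703, 35.21676254272461), 28.817167282104492) [ 0.5476 -0.9003  0.1039]
scene house [331 104  18   6  71] ((608.96240234375, -821.590087890625), (49.417076110839844, 18.891305923461914), 48.39341735839844) [ 0.6102 -0.8185  0.1037]
scene house [261 110  22   9  90] ((710.8370361328125, -645.3632202148438), (57.40138244628906, 30.492464065551758), 35.2009162902832) [ 0.7085 -0.6435  0.1043]
scene house [291 111  69  26 900] ((579.116455078125, -702.1354370117188), (149.947509765625, 135.71360778808594), 48.55998611450195) [ 0.5581 -0.6885  0.1043]
```

Call:
{"name": "carry_out", "arguments": {"targets": [[[0.58,0.96,-0.4],0.44,0],[[0.58,0.96,-0.4],0.44,0],[[0.58,0.96,-0.4],0.44,0],[[0.58,0.96,-0.4],0.44,0],[[0.58,0.96,-0.4],0.44,0],[[0.58,0.96,-0.4],0.44,0],[[0.58,0.96,-0.4],0.44,0],[[0.58,0.96,-0.4],0.44,0],[[0.58,0.96,-0.4],0.5,0],[[0,0,0],0,0],[[0,0,0],0,0]]}}

```text
t: 1.25
position: [0.3577, -0.4257, 0.3326]
tcp_rot: [-180.0, 0.0, 47.1]
ft_force: [-0.9, -0.5, 0.5]
opening: 0.999
```

```bash
python3 - <<'E'
from plant import r
from h import *
s=r.sense();print(s["position"],s["tcp_rot"],s["joint_pos"],s["t"])
for n in ["wrist","top"]:
    c=r.read_camera(n)
    cv2.imwrite(f"pics/{n}1.png",c["pixels"][:,:,::-1])
    np.savez(f"{n}1.npz",**c)
    if n=="top":continue
    W=cloud(c)
    z=W[...,2]
    for name,lo,hi in [("sleeve",.042,.052),("nose",.026,.039)]:
        m=((z>lo)&(z<hi)).astype(np.uint8)
        nn,lab,st,ce=cv2.connectedComponentsWithStats(m)
        for i in range(1,nn):
            if st[i,4]>200:
                p=W[lab==i]; print(n,name,st[i],rect(p),p.mean(0).round(4))
# bench edge from scene, along sleeve -x
S=cloud(dict(np.load("scene0.npz")))
m=abs(S[...,2])<.006
P=S[m]
for a in [0.15,.2,.25,.3,.35,.4]:
    q=P[abs(P[:,0]-a)<.004]; print(a,q[:,1].min(),q[:,1].max())
E
```

```text
[ 0.3577278  -0.42568298  0.33257646] [-1.79996963e+02  1.98875694e-02  4.70880062e+01] [ 53.90110511  23.31779054  -9.19456227 108.29260417   4.85149467
  48.76186116  -0.66831808] 1.25
wrist sleeve [  211     0   106   165 16342] ((421.24896240234375, -366.955810546875), (121.20513153076172, 76.55620574951172), 47.44038391113281) [ 0.4236 -0.3644  0.0466]
wrist sleeve [454 213  58  53 472] ((479.26104736328125, -578.7947387695312), (34.19442367553711, 68.18328094482422), 89.84001922607422) [ 0.4781 -0.576   0.0473]
wrist nose [ 242  164   35   51 1626] ((360.4222106933594, -427.8446960449219), (46.00898742675781, 29.542049407958984), 46.24937438964844) [ 0.3619 -0.4261  0.0337]
wrist nose [444 206  68  37 542] ((493.030029296875, -581.6356811523438), (26.211610794067383, 68.40303039550781), 73.33853149414062) [ 0.4828 -0.5776  0.0326]
wrist nose [433 271  20  31 246] ((423.40362548828125, -623.8283081054688), (36.089324951171875, 11.15870475769043), 27.553176879882812) [ 0.4269 -0.6207  0.0316]
0.15 -0.9229272063357242 -0.4976975601873435
0.2 -1.1141715476050333 -0.4099094921726241
0.25 -1.1432369081084375 -0.32247660519417565
0.3 -1.1702734406699424 -0.23324846545931754
0.35 -1.19746302821858 -0.14715671678294395
0.4 -1.225895404793533 -0.060546574623526236
```

View pics/wrist1.png

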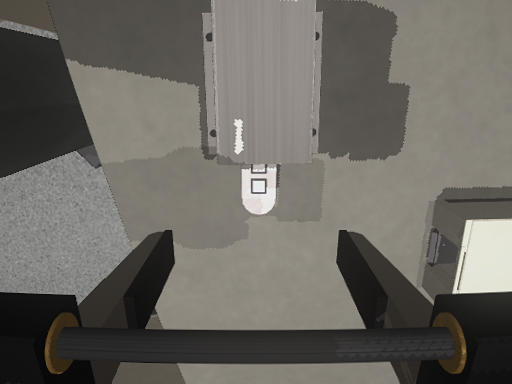

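Call:
{"name": "carry_out", "arguments": {"targets": [[[0.19,0.07,-0.8],0,0],[[0,0,-1],0,0],[[0,0,-1],0,0],[[0,0,-1],0,0],[[0,0,-1],0,0],[[0,0,-1],0,0],[[0,0,-0.7],0,0],[[0,0,-0.35],0,0],[[0,0,0],0,0],[[0,0,0],0,0]]}}

```text
t: 2.35
position: [0.3613, -0.425, 0.1963]
tcp_rot: [179.9, 0.0, 47.0]
ft_force: [0.5, -0.1, 0.3]
opening: 1.0
```

```bash
python3 - <<'E'
from plant import r
from h import *
c=r.read_camera("wrist"); cv2.imwrite("pics/wrist2.png",c["pixels"][:,:,::-1])
E
```

```text
(no output)
```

View pics/wrist2.png

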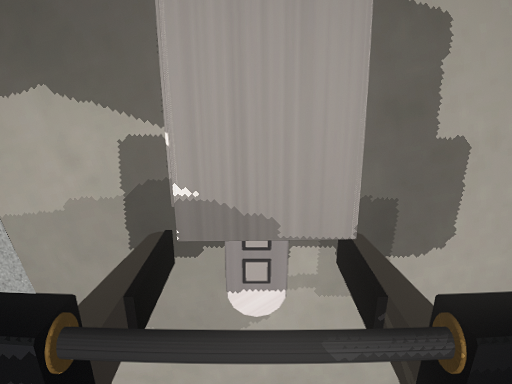

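Call:
{"name": "carry_out", "arguments": {"grip_force": 20, "targets": [[[0,0,0],0,1],[[0,0,0],0,1],[[0,0,0],0,1],[[0,0,0],0,1],[[0,0,0],0,1],[[0,0,0],0,1],[[0,0,0],0,1],[[0,0,0],0,1]]}}

```text
t: 3.2
position: [0.3612, -0.4246, 0.1957]
tcp_rot: [-180.0, 0.0, 47.0]
ft_force: [-0.6, -0.8, -0.0]
opening: 0.323
```

Call:
{"name": "carry_out", "arguments": {"targets": [[[-0.34,-0.37,0],0,1],[[-0.68,-0.73,0],0,1],[[-0.68,-0.73,0],0,1],[[-0.68,-0.73,0],0,1],[[-0.68,-0.73,0],0,1],[[-0.68,-0.73,0],0,1],[[-0.68,-0.73,0],0,1],[[-0.68,-0.73,0],0,1],[[0,0,0],0,1],[[0,0,0],0,1]]}}

```text
t: 4.2
position: [0.2585, -0.5344, 0.1957]
tcp_rot: [-180.0, 0.0, 46.9]
ft_force: [0.5, 0.2, 0.2]
opening: 0.327
```

```bash
python3 - <<'E'
from plant import r
from h import *
c=r.read_camera("wrist"); cv2.imwrite("pics/wrist3.png",c["pixels"][:,:,::-1])
E
```

```text
(no output)
```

View pics/wrist3.png

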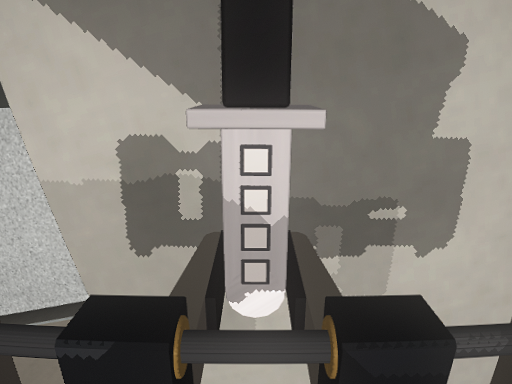

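Call:
{"name": "carry_out", "arguments": {"grip_force": 30, "targets": [[[0,0,0],0.4,1],[[0,0,0],0.8,1],[[0,0,0],0.8,1],[[0,0,0],0.8,1],[[0,0,0],0.8,1],[[0,0,0],0.8,1],[[0.4,-0.06,0],0.8,1],[[0.6,-0.1,0],0.8,1],[[0.6,-0.1,0],0.8,1],[[0.6,-0.1,0],0.8,1],[[0.6,-0.1,0],0.8,1],[[0.6,-0.1,0],0.8,1]]}}

```text
t: 5.45
position: [0.3287, -0.5442, 0.1957]
tcp_rot: [-180.0, -0.1, 102.5]
ft_force: [-1.1, 1.4, 0.8]
opening: 0.325
```

Call:
{"name": "carry_out", "arguments": {"targets": [[[0.6,-0.1,0],0.8,1],[[0.6,-0.1,0],0.8,1],[[0.6,-0.1,0],0.8,1],[[0.6,-0.1,0],0.8,1],[[0.6,-0.1,0],0.8,1],[[0.4,-0.1,0],0.8,1],[[0,0,0],0.6,1],[[0,0,0],0.2,1],[[0,0,0],0,1]]}}

```text
t: 6.35
position: [0.3961, -0.5563, 0.1958]
tcp_rot: [179.9, 0.0, 135.9]
ft_force: [0.8, 0.3, 0.7]
opening: 0.321
```

```bash
python3 - <<'E'
from plant import r
from h import *
s=r.sense();print(s["joint_pos"])
for n in ["wrist","scene"]:
    c=r.read_camera(n); cv2.imwrite(f"pics/{n}4.png",c["pixels"][:,:,::-1]);np.savez(f"{n}4.npz",**c)
E
```

```text
[ 71.21463301  48.05273043 -28.95172481  91.74385617  28.97356037
  47.85103368  76.41578437]
```

View pics/wrist4.png

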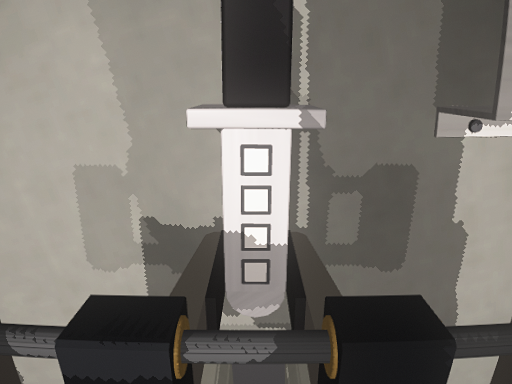

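View pics/scene4.png

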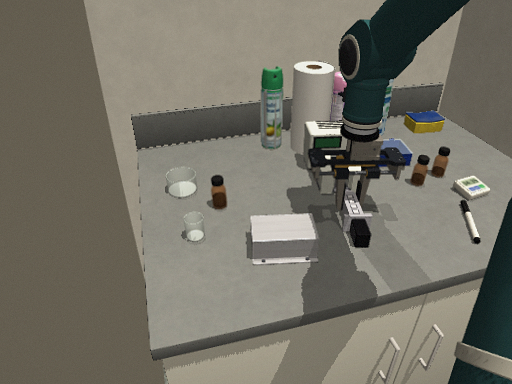

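```bash
python3 - <<'E'
from h import *
for n in ["top0","scene0","wrist0","wrist1"]:
    c=dict(np.load(n+".npz"));W=cloud(c);P=W.reshape(-1,3)
    near=(np.hypot(P[:,0]-.48,P[:,1]+.63)<.12)
    # roof
    m=near&(P[:,2]>.050)&(P[:,2]<.060)
    d=np.array([np.cos(np.radians(-43)),np.sin(np.radians(-43))])
    if m.sum()<50: print(n,m.sum());continue
    q=P[m]
    # refine to roof only: median z
    print(n,m.sum(),"roof z",np.median(q[:,2]).round(4))
    for yaw in [-42,-43,-44,-45]:
        d=np.array([np.cos(np.radians(yaw)),np.sin(np.radians(yaw))]);nrm=np.array([-d[1],d[0]])
        u=q[:,:2]@d;v=q[:,:2]@nrm
        # edges: per slice min u / min,max v; slope -> yaw error
        vs=np.arange(np.percentile(v,8),np.percentile(v,92),.005)
        e=np.array([u[abs(v-a)<.003].min() for a in vs]); kf=np.polyfit(vs,e,1)
        us=np.arange(np.percentile(u,8),np.percentile(u,85),.005)
        lo=np.array([v[abs(u-a)<.003].min() for a in us]);hi=np.array([v[abs(u-a)<.003].max() for a in us])
        kl=np.polyfit(us,lo,1);kh=np.polyfit(us,hi,1)
        print(yaw,"front",np.median(e).round(4),"slope deg",np.degrees(kf[0]).round(2),"v",np.median(lo).round(4),np.median(hi).round(4),np.degrees([kl[0],kh[0]]).round(2))
    # all low points on reader front
img=cv2.imread("pics/scene0.png")[100:230,270:420]
cv2.imwrite("pics/rd.png",cv2.resize(img,None,fx=5,fy=4.5,interpolation=cv2.INTER_NEAREST))
img=cv2.imread("pics/top0.png")[140:280,310:440]
cv2.imwrite("pics/rd2.png",cv2.resize(img,None,fx=4,fy=4,interpolation=cv2.INTER_NEAREST))
E
```

```text
top0 2151 roof z 0.0547
-42 front 0.7277 slope deg -0.06 v -0.1986 -0.1005 [0.73 0.4 ]
-43 front 0.7303 slope deg -1.06 v -0.1852 -0.0871 [1.77 1.94]
-44 front 0.7324 slope deg -2.04 v -0.1718 -0.0737 [2.7 3. ]
-45 front 0.7344 slope deg -3.04 v -0.158 -0.0601 [3.97 3.95]
scene0 1133 roof z 0.0562
-42 front 0.728 slope deg -0.07 v -0.1974 -0.0978 [0.73 0.6 ]
-43 front 0.7303 slope deg -1.13 v -0.1837 -0.0843 [2.   1.73]
-44 front 0.7325 slope deg -1.96 v -0.17 -0.071 [2.95 2.02]
-45 front 0.7349 slope deg -2.86 v -0.1574 -0.0573 [4.08 2.95]
wrist0 2123 roof z 0.0553
-42 front 0.7296 slope deg -0.29 v -0.1994 -0.174 [  0.07 -25.53]
-43 front 0.7324 slope deg -1.79 v -0.1863 -0.1608 [  1.32 -24.57]
-44 front 0.7355 slope deg -2.31 v -0.173 -0.1475 [  2.12 -22.53]
-45 front 0.7382 slope deg -3.35 v -0.1597 -0.1342 [  3.09 -21.24]
wrist1 4181 roof z 0.0553
-42 front 0.7291 slope deg -0.5 v -0.1731 -0.0991 [0.82 0.22]
-43 front 0.7313 slope deg -1.51 v -0.1597 -0.086 [1.69 1.25]
-44 front 0.7333 slope deg -2.51 v -0.1466 -0.0729 [2.75 2.26]
-45 front 0.7352 slope deg -3.5 v -0.1337 -0.0597 [3.88 3.41]
```

View pics/rd.png

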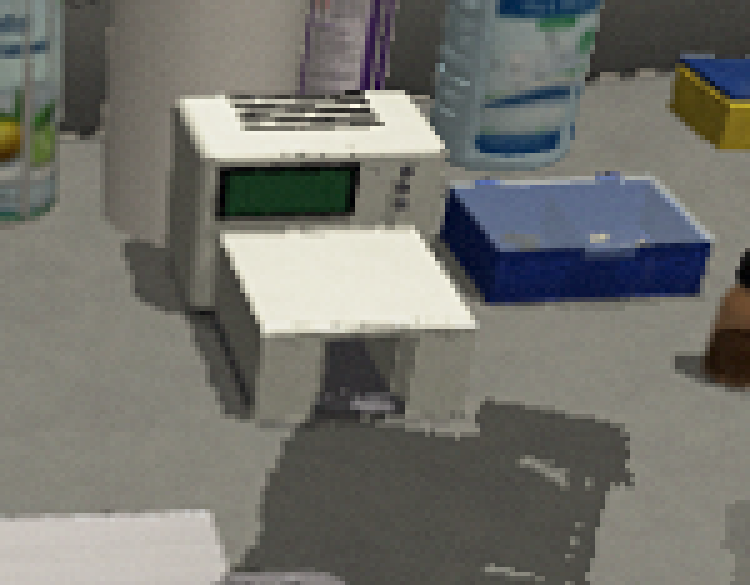

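View pics/rd2.png

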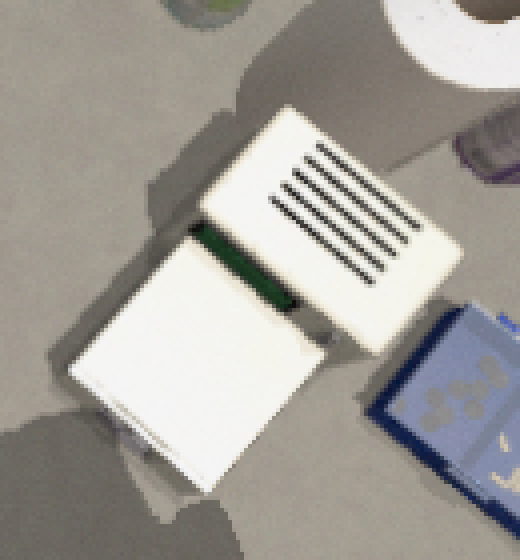

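Call:
{"name": "carry_out", "arguments": {"targets": [[[0,0,0],0.4,1],[[0,0,0],0,1],[[0,0,0],0,0],[[0,0,0],0,0],[[0,0,0],0,0],[[0,0,0],0,0],[[0,0,0],0,0],[[0,0,0.5],0,0],[[0,0,1],0,0],[[0,0,1],0,0],[[0,0,1],0,0],[[0,0,1],0,0]]}}

```text
t: 7.65
position: [0.3955, -0.5575, 0.289]
tcp_rot: [-180.0, 0.1, 138.2]
ft_force: [-0.7, 0.1, 0.4]
opening: 0.999
```

Call:
{"name": "carry_out", "arguments": {"targets": [[[-0.635,0.566,0.5],0,0],[[-0.635,0.566,0],0,0],[[-0.635,0.566,0],0,0],[[-0.635,0.566,0],0,0],[[-0.635,0.566,0],0,0],[[-0.635,0.566,0],0,0],[[0,0,0],0,0],[[0,0,0],0,0]]}}

```text
t: 8.45
position: [0.3194, -0.49, 0.2974]
tcp_rot: [-179.9, 0.2, 138.2]
ft_force: [-0.3, -0.1, 0.4]
opening: 1.0
```

```bash
python3 - <<'E'
from plant import r
from h import *
s=r.sense();print(s["position"],s["tcp_rot"],s["joint_pos"])
for n in ["wrist","scene","top"]:
    c=r.read_camera(n); cv2.imwrite(f"pics/{n}5.png",c["pixels"][:,:,::-1]);np.savez(f"{n}5.npz",**c)
    W=cloud(c);z=W[...,2]
    m=((z>.022)&(z<.044)&(W[...,0]>.24)&(W[...,0]<.46)&(W[...,1]>-.60)&(W[...,1]<-.44)).astype(np.uint8)
    nn,lab,st,ce=cv2.connectedComponentsWithStats(m)
    for i in range(1,nn):
      if st[i,4]>60: p=W[lab==i]; print(n,st[i],rect(p),p.mean(0).round(4))
E
```

```text
[ 0.31937594 -0.49000459  0.29743418] [-1.79936039e+02  1.61493138e-01  1.38208995e+02] [ 79.98616722  33.17673356 -34.87428721 104.29994334  24.1913249
  49.92515182  81.86384696]
wrist [ 221  166   73  164 6474] ((354.3568115234375, -520.3883666992188), (55.836822509765625, 144.55126953125), 47.146209716796875) [ 0.3483 -0.5149  0.034 ]
wrist [273 364  14  20 184] ((458.22467041015625, -585.9976806640625), (14.823318481445312, 3.5353519916534424), 89.95967864990234) [ 0.4584 -0.5855  0.0341]
scene [342 190  33  50 888] ((358.3814697265625, -518.2822265625), (57.3651237487793, 151.01211547851562), 58.01539993286133) [ 0.345  -0.5091  0.0342]
top [299 259  35  31 454] ((378.3337707519531, -542.7124633789062), (29.80133819580078, 91.15165710449219), 47.480777740478516) [ 0.383  -0.5439  0.0326]
top [285 292  14  14  68] ((328.32769775390625, -483.87274169921875), (8.056007385253906, 34.18515396118164), 47.61145782470703) [ 0.3284 -0.4834  0.0326]
```

View pics/wrist5.png

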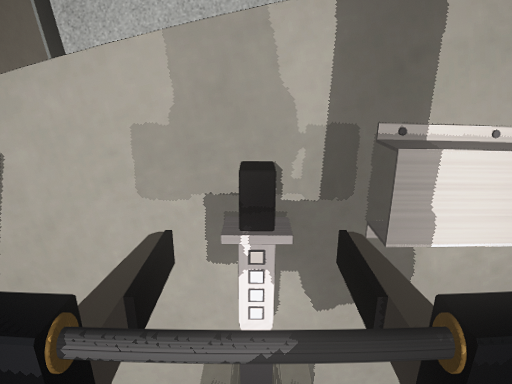

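View pics/top5.png

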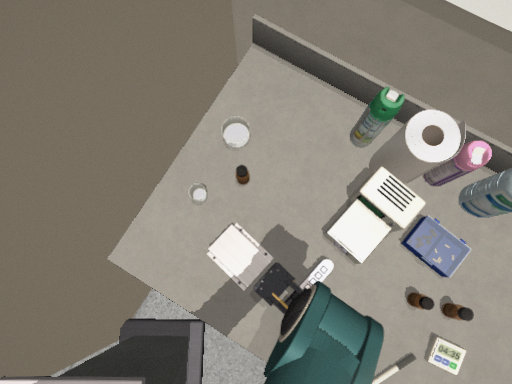

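```bash
python3 - <<'E'
from h import *
c=dict(np.load("wrist5.npz"));W=cloud(c);g=c["pixels"].mean(-1);z=W[...,2]
m=(z>.027)&(z<.042)&(g<60);m[:160]=0;m[240:]=0;m[:,:225]=0;m[:,290:]=0
p=W[m];print(m.sum(),rect(p),p.mean(0),np.median(p[:,2]))
yaw=-41.7
d=np.array([np.cos(np.radians(yaw)),np.sin(np.radians(yaw))]);n=np.array([-d[1],d[0]])
M=np.array([.4417,-.5981])
u=(p[:,:2]-M)@d;v=(p[:,:2]-M)@n
print("handle u",np.percentile(u,[1,99]),"v",np.percentile(v,[1,99]),"slope deg",np.degrees(np.polyfit(u,v,1)[0]))
body=(z>.027)&(z<.042);body[:242]=0;body[:,:225]=0;body[:,290:]=0;body[328:]=0
q=W[body];uu=(q[:,:2]-M)@d;vv=(q[:,:2]-M)@n
print("body v",np.percentile(vv,[1,99]),np.degrees(np.polyfit(uu,vv,1)[0]))
t=np.array([.3194,-.49])-M;print("tcp u,v",t@d,t@n)
E
```

```text
2267 ((319.25592041015625, -488.8240966796875), (27.770601272583008, 50.19388961791992), 47.53600311279297) [ 0.31804396 -0.48768176  0.03336839] 0.0334659368671098
handle u [-0.18886449 -0.1402013 ] v [-0.01342764  0.01377965] slope deg -0.507139867842926
body v [-0.01525879  0.01740483] -1.1370724372858874
tcp u,v -0.16322525103163973 -0.0006460848691775204
```

Call:
{"name": "carry_out", "arguments": {"targets": [[[0,0,-1],0,0],[[0,0,-1],0,0],[[0,0,-1],0,0],[[0,0,-1],0,0],[[0,0,-0.7],0,0],[[0,0,-0.38],0,0],[[0,0,0],0,0],[[0,0,0],0,1],[[0,0,0],0,1],[[0,0,0],0,1],[[0,0,0],0,1],[[0,0,0],0,1]]}}

```text
t: 9.8
position: [0.3189, -0.4896, 0.1944]
tcp_rot: [-180.0, 0.0, 138.2]
ft_force: [-0.4, -0.8, -0.4]
opening: 0.587
```

Call:
{"name": "carry_out", "arguments": {"targets": [[[0,0,0],0,1],[[0,0,0],0,1],[[0,0,0],0,1]]}}

```text
t: 10.1
position: [0.3189, -0.4895, 0.1941]
tcp_rot: [180.0, 0.0, 138.2]
ft_force: [-0.1, 0.2, -0.3]
opening: 0.33
```

```bash
python3 - <<'E'
from plant import r
from h import *
c=r.read_camera("wrist"); cv2.imwrite("pics/wrist6.png",c["pixels"][:,:,::-1])
E
```

```text
(no output)
```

View pics/wrist6.png

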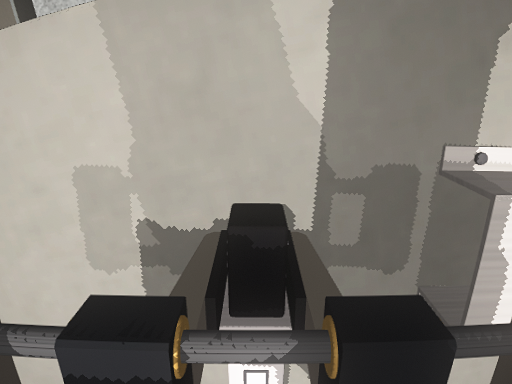

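Call:
{"name": "carry_out", "arguments": {"grip_force": 45, "targets": [[[0,0,0],0,1],[[0,0,0],0,1],[[0,0,0],0,1],[[0,0,0.3],0,1],[[0,0,0.3],0,1],[[0,0,0],0,1],[[0,0,0],0,1],[[0,0,0],0,1]]}}

```text
t: 10.95
position: [0.3188, -0.4894, 0.206]
tcp_rot: [-180.0, -0.0, 138.2]
ft_force: [-0.4, 0.7, -1.4]
opening: 0.302
```

```bash
python3 - <<'E'
from plant import r
from h import *
M=np.array([.4417,-.5981]);yaw=-41.7
d=np.array([np.cos(np.radians(yaw)),np.sin(np.radians(yaw))]);n=np.array([-d[1],d[0]])
for nm in ["scene","top"]:
    c=r.read_camera(nm); cv2.imwrite(f"pics/{nm}7.png",c["pixels"][:,:,::-1])
    for c,l in ((dict(np.load(nm+"5.npz")),"before"),(c,"now")):
        W=cloud(c).reshape(-1,3);u=(W[:,:2]-M)@d;v=(W[:,:2]-M)@n
        for a in [-.18,-.16,-.12,-.10,-.08,-.06,-.04]:
            k=(abs(u-a)<.01)&(abs(v)<.012)&(W[:,2]>.02)&(W[:,2]<.06)
            e=(abs(u-a)<.01)&(abs(v)<.025)&(W[:,2]>.026)&(W[:,2]<.06)
            if k.sum()>3: print(nm,l,a,k.sum(),np.median(W[k,2]).round(4),np.percentile(v[e],[2,98]).round(4))
E
```

```text
scene before -0.18 143 0.0337 [-0.0134  0.0148]
scene before -0.16 77 0.0351 [-0.0124  0.0147]
scene before -0.12 49 0.0359 [-0.0156  0.0153]
scene before -0.1 66 0.0359 [-0.0141  0.0157]
scene before -0.08 61 0.036 [-0.0132  0.0156]
scene before -0.06 45 0.0361 [-0.0139  0.0151]
scene before -0.04 18 0.0358 [-0.011   0.0011]
scene now -0.18 201 0.041 [-0.0243  0.024 ]
scene now -0.16 67 0.0474 [-0.0154  0.0092]
scene now -0.12 12 0.0478 [-0.0147 -0.0049]
top before -0.18 12 0.0342 [0.0062 0.014 ]
top before -0.16 24 0.0334 [0.0066 0.0138]
top before -0.12 50 0.033 [-0.002   0.0144]
top before -0.1 76 0.0328 [-0.0057  0.0139]
top before -0.08 94 0.033 [-0.0155  0.0136]
top before -0.06 99 0.0328 [-0.015   0.0134]
top before -0.04 47 0.0328 [-0.0134  0.0116]
top now -0.1 94 0.0445 [-0.0153  0.0137]
top now -0.08 102 0.0451 [-0.0154  0.0136]
top now -0.06 104 0.045 [-0.0149  0.0136]
top now -0.04 50 0.0442 [-0.0134  0.0126]
```

View pics/scene7.png

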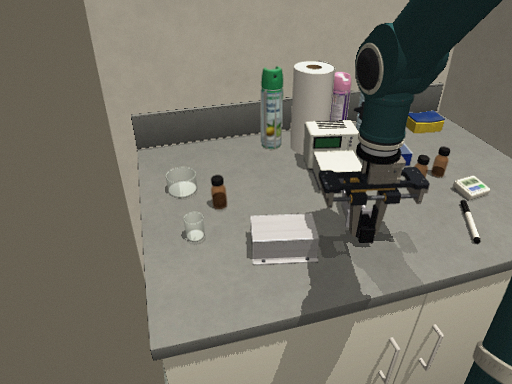

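Call:
{"name": "carry_out", "arguments": {"targets": [[[0.373,-0.333,0],0,1],[[0.373,-0.333,0],0,1],[[0.373,-0.333,0],0,1],[[0.373,-0.333,0],0,1],[[0.373,-0.333,0],0,1],[[0,0,0],0,1],[[0,0,0],0,1]]}}

```text
t: 11.75
position: [0.3564, -0.5226, 0.2058]
tcp_rot: [180.0, -0.0, 138.2]
ft_force: [-0.3, 0.2, -0.8]
opening: 0.304
```

Call:
{"name": "carry_out", "arguments": {"targets": [[[0.373,-0.333,0],0,1],[[0.373,-0.333,0],0,1],[[0,0,0],0,1]]}}

```text
t: 12.05
position: [0.3724, -0.5369, 0.2064]
tcp_rot: [180.0, 0.1, 138.2]
ft_force: [0.5, 0.4, -1.3]
opening: 0.303
```

```bash
python3 - <<'E'
from plant import r
from h import *
s=r.sense();print(s["ft_force"],s["moment"])
M=np.array([.4417,-.5981]);yaw=-41.7
d=np.array([np.cos(np.radians(yaw)),np.sin(np.radians(yaw))]);n=np.array([-d[1],d[0]])
t=s["position"][:2]-M;print(t@d,t@n)
for nm in ["scene","top"]:
    c=r.read_camera(nm); cv2.imwrite(f"pics/{nm}8.png",cv2.resize(c["pixels"][130:300,250:450,::-1],None,fx=4,fy=3.5))
E
```

```text
[ 0.46252392  0.40196141 -1.30457023] [ 0.0512484  -0.15756687 -0.02010876]
-0.0924699277776226 -0.0004501458158485811
```

View pics/top8.png

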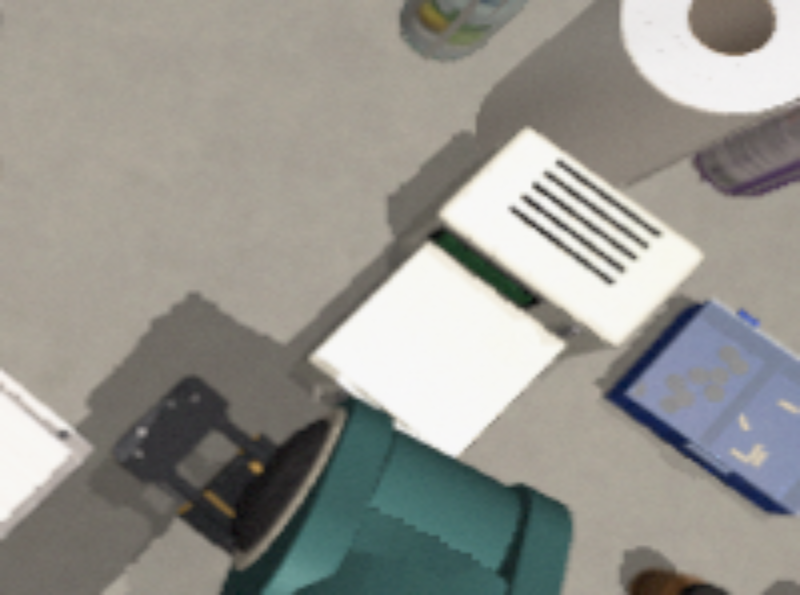

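Call:
{"name": "carry_out", "arguments": {"targets": [[[0.373,-0.333,0],0,1],[[0.373,-0.333,0],0,1],[[0.373,-0.333,0],0,1],[[0.373,-0.333,0],0,1],[[0.373,-0.333,0],0,1],[[0,0,0],0,1],[[0,0,0],0,1]]}}

```text
t: 12.85
position: [0.4086, -0.5692, 0.2058]
tcp_rot: [180.0, -0.0, 138.2]
ft_force: [-0.2, -0.3, -1.3]
opening: 0.3
```

Call:
{"name": "carry_out", "arguments": {"targets": [[[0.112,-0.1,0],0,1],[[0.112,-0.1,0],0,1],[[0,0,0],0,1]]}}

```text
t: 13.15
position: [0.4131, -0.5736, 0.2062]
tcp_rot: [-180.0, 0.0, 138.2]
ft_force: [0.4, -1.2, -0.8]
opening: 0.304
```

Call:
{"name": "carry_out", "arguments": {"targets": [[[0.075,-0.067,0],0,1],[[0.075,-0.067,0],0,1],[[0,0,0],0,1]]}}

```text
t: 13.45
position: [0.4161, -0.5762, 0.2062]
tcp_rot: [180.0, 0.0, 138.2]
ft_force: [0.2, -0.9, -0.9]
opening: 0.303
```

Call:
{"name": "carry_out", "arguments": {"targets": [[[0.075,-0.067,0],0,1],[[0,0,0],0,1]]}}

```text
t: 13.65
position: [0.4175, -0.5774, 0.206]
tcp_rot: [-180.0, -0.0, 138.2]
ft_force: [-0.5, 0.3, -1.0]
opening: 0.301
```

Call:
{"name": "carry_out", "arguments": {"targets": [[[0.075,-0.067,0],0,1],[[0,0,0],0,1]]}}

```text
t: 13.85
position: [0.4181, -0.578, 0.2057]
tcp_rot: [-180.0, -0.3, 138.2]
ft_force: [-4.1, 4.2, 2.6]
opening: 0.299
```

Call:
{"name": "carry_out", "arguments": {"targets": [[[0.075,-0.067,0],0,1],[[0,0,0],0,1]]}}

```text
t: 14.05
position: [0.4187, -0.5785, 0.2053]
tcp_rot: [-180.0, -0.5, 138.2]
ft_force: [-9.2, 7.0, 5.8]
opening: 0.301
```

Call:
{"name": "carry_out", "arguments": {"targets": [[[-0.075,0.067,0],0,1],[[0,0,-0.1],0,1],[[0,0,0],0,1],[[0,0,0],0,1]]}}

```text
t: 14.45
position: [0.4181, -0.578, 0.2041]
tcp_rot: [-180.0, -0.3, 138.2]
ft_force: [-5.4, 5.1, 4.8]
opening: 0.298
```

```bash
python3 - <<'E'
from plant import r
from h import *
c=r.read_camera("scene"); cv2.imwrite("pics/scene9.png",cv2.resize(c["pixels"][110:260,280:430,::-1],None,fx=5,fy=4))
E
```

```text
(no output)
```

View pics/scene9.png

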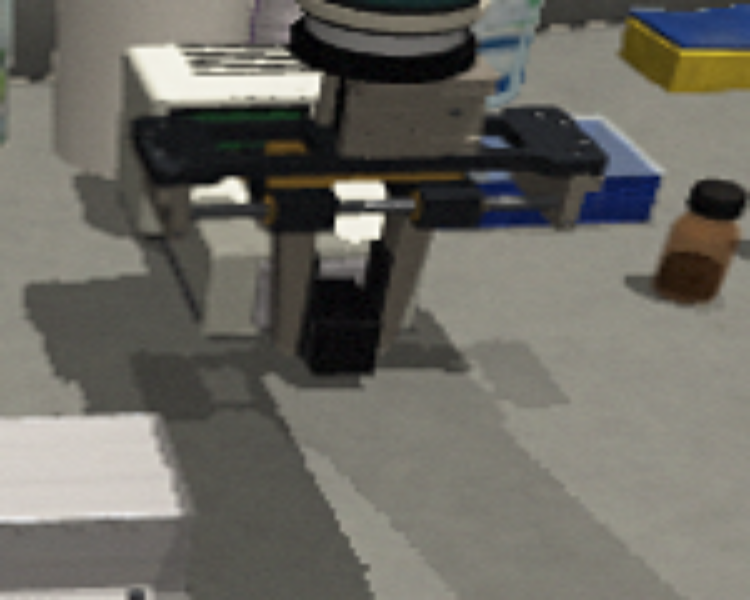

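Call:
{"name": "carry_out", "arguments": {"targets": [[[0,0,0],0,0.6],[[0,0,0],0,0.4],[[0,0,0],0,0],[[0,0,0],0,0],[[0,0,0],0,0],[[0,0,0],0,0],[[0,0,0.5],0,0],[[0,0,1],0,0],[[0,0,1],0,0],[[0,0,1],0,0],[[0,0,1],0,0]]}}

```text
t: 15.6
position: [0.4191, -0.5788, 0.2972]
tcp_rot: [-180.0, 0.1, 138.2]
ft_force: [0.2, -0.6, -0.9]
opening: 0.999
```

Call:
{"name": "carry_out", "arguments": {"targets": [[[-0.7,0.65,0.5],0,0],[[-0.7,0.65,0.5],0,0],[[-0.7,0.65,0.5],0,0],[[0,0,0],0,0],[[0,0,0],0,0]]}}

```text
t: 16.1
position: [0.3771, -0.5401, 0.3259]
tcp_rot: [-179.9, 0.2, 138.2]
ft_force: [1.7, -0.6, -0.7]
opening: 0.998
```

```bash
python3 - <<'E'
from plant import r
from h import *
s=r.sense();print(s["position"])
M=np.array([.4417,-.5981]);yaw=-41.7
d=np.array([np.cos(np.radians(yaw)),np.sin(np.radians(yaw))]);n=np.array([-d[1],d[0]])
for nm in ["wrist","scene","top"]:
    c=r.read_camera(nm); cv2.imwrite(f"pics/{nm}10.png",c["pixels"][:,:,::-1])
    W=cloud(c);g=c["pixels"].max(-1)
    u=(W[...,:2]-M)@d;v=(W[...,:2]-M)@n;z=W[...,2]
    k=(u>-.07)&(u<-.002)&(abs(v)<.035)&(z>.035)&(z<.056)
    dark=k&(g<70);lt=k&(g>=90)
    for l,m in(("handle",dark),("flange",lt)):
        if m.sum()>20: print(nm,l,m.sum(),"u",np.percentile(u[m],[2,98]).round(4),"v",np.percentile(v[m],[2,98]).round(4),"z",np.percentile(z[m],[5,50,95]).round(4),rect(W[m]))
    for a in(-.055,-.045,-.035,-.025,-.015):
        m=dark&(abs(u-a)<.004)
        if m.sum()>5:print("   z at",a,np.median(z[m]).round(4),np.percentile(v[m],[3,97]).round(4))
E
```

```text
[ 0.37707034 -0.54012591  0.32589388]
wrist handle 1727 u [-0.0568 -0.009 ] v [-0.014   0.0126] z [0.0408 0.0434 0.0446] ((417.9765625, -577.4260864257812), (28.419492721557617, 51.548126220703125), 47.11769104003906)
wrist flange 659 u [-0.007  -0.0023] v [-0.0277  0.0255] z [0.0369 0.0477 0.0501] ((437.11181640625, -595.3648681640625), (55.41108703613281, 6.456564903259277), 48.31315231323242)
   z at -0.055 0.0427 [-0.0131  0.0124]
   z at -0.045 0.0435 [-0.0132  0.0125]
   z at -0.035 0.0435 [-0.0135  0.0118]
   z at -0.025 0.0435 [-0.0138  0.0127]
   z at -0.015 0.0435 [-0.0137  0.012 ]
scene handle 214 u [-0.0571 -0.0073] v [-0.0124  0.0146] z [0.0368 0.0439 0.0457] ((418.3086242675781, -578.6551513671875), (32.28583908081055, 54.8973274230957), 46.588134765625)
scene flange 106 u [-0.0095 -0.0026] v [-0.0268  0.0277] z [0.0372 0.0471 0.0509] ((436.7098083496094, -593.52099609375), (56.50762939453125, 8.648982048034668), 47.306549072265625)
   z at -0.055 0.0415 [-0.0118  0.0142]
   z at -0.045 0.0441 [-0.012   0.0147]
   z at -0.035 0.0438 [-0.0108  0.0143]
   z at -0.025 0.0441 [-0.0101  0.0146]
   z at -0.015 0.0445 [-0.0101  0.0143]
top handle 87 u [-0.0582 -0.0095] v [0.0008 0.0124] z [0.0398 0.0427 0.0447] ((421.2330322265625, -570.2633666992188), (12.466840744018555, 49.756954193115234), 44.01792907714844)
top flange 42 u [-0.0088 -0.0021] v [0.003 0.026] z [0.041  0.0482 0.0504] ((447.09979248046875, -583.5723266601562), (23.621156692504883, 7.076545238494873), 48.153507232666016)
   z at -0.055 0.043 [0.0047 0.0125]
   z at -0.045 0.0424 [0.0045 0.0122]
   z at -0.025 0.0428 [0.0003 0.0126]
   z at -0.015 0.0426 [0.0011 0.012 ]
```

View pics/wrist10.png

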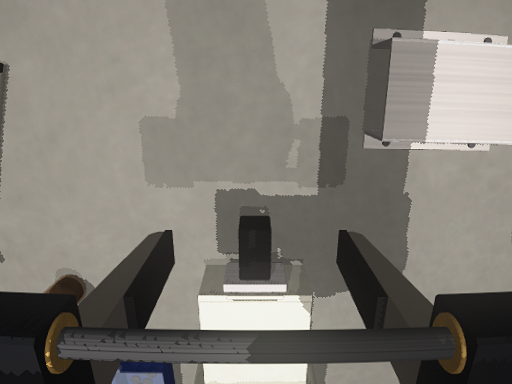

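View pics/scene10.png

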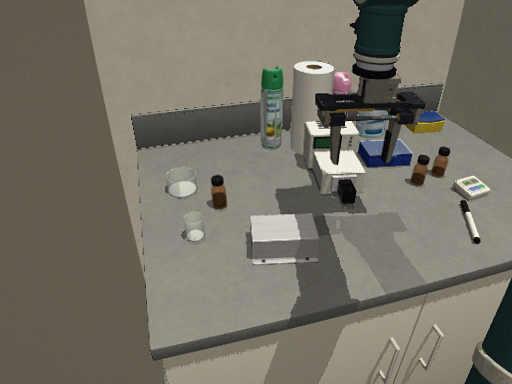

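```bash
python3 -c "
from plant import r
print(r.hand_in(), r.sense()['t'])"
```

```text
the job is handed in; nothing more can be done
the job is handed in; nothing more can be done
```

The shuttle is in the reader's bay, nose first, with its flange against the front face, and I handed the job in at about 16 s of the 54 s limit. No verdict was reported.

**What I did:** I drew the shuttle about 150 mm out of the sleeve by its nose. I then turned it 90° flat on the bench in front of the reader and let it go. I took it again by the handle, lifted it 12 mm and slid it into the bay. I stopped when the flange met the front, at about 12 N at the wrist. Then I let go and backed the gripper off to stand clear above.

**Last checks, from the cameras after release:**

| Quantity | Measured | Should be |
|---|---|---|
| Handle centre from reader mouth, along the bay | about -33 mm | -33 mm, limit -38 mm |
| Sideways offset, wrist camera | about -0.5 mm | within 5 mm |
| Sideways offset, scene camera | about +1 mm | within 5 mm |
| Top of handle, level along its length | 43.5 mm | 44 mm if lying on the bay floor |
| Angle to the bay | about 1° or less | below 4.6° (0.08 rad) |

The vial, small beaker and dish look unmoved in the last scene picture; I did not measure them again. No check failed. The sideways readings differ by about 1.5 mm between cameras, which is within the stated 2 mm calibration error.

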